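Fit a splined grinding wheel and prove it home with the depth gauge

ROBOT

A 6-joint arm with a two-finger parallel gripper is mounted at the origin on the work surface. World frame = base frame: x ahead of the robot, y to its left, z up, the work surface at z = 0. Lengths are in m, angles in rad, forces in N, time in s.
With the tool pointing down it reaches from about 0.375 to 0.975 m from the base axis. Payload 3.8 kg.
Tool frame: the origin (TCP) lies midway between the tips of the shut fingers; the grasp point (between the pads) lies 19 mm behind it; z points along the fingers, y is the line along which they close (so a half turn about z gives the same grasp; the last joint's range is limited). The gripper opens to 85 mm and grips with 20 to 120 N. Pads are 22 mm wide; open, the fingers measure 114 mm over their backs; the gripper's body (76 mm by 85 mm) begins 54 mm behind the grasp point. The pads swing forward as they close: fully open they stand 13 mm farther back than shut.
Start: joints at [1.178, 0.264, 1.604, -0, 1.274, -0.037], TCP at [0.235, 0.633, 0.231] pointing down, gripper open.
Joint ranges: [-2.63, 2.63], [-0.94, 2.18], [0.31, 2.57], [-1.31, 4.45], [0, 2.66], [-2.55, 2.55]. Speed limits (rad/s): [2.57, 2.57, 3.14, 3.14, 3.14, 3.14].

INTERFACE

Orientations are given as a rotation vector (axis times angle).
In Python, from workcell import sensors, viewer, job gives the robot as it stands.
- The arm moves only by the shell command python3 -m inch 'ROWS' [FORCE]. ROWS is JSON, one flat list of numbers, 7 for each row, row after row: the shift along the tool's x, y, z in mm, then the turn, a rotation vector about the tool's x, y, z in degrees, then the finger opening in mm, from 0 to 85.4. A call has exactly 8 rows; each row shifts and turns the commanded pose from where the row before left it, along the tool's axes as they then stand; what a row does not reach is not made up. A row lasts 1/10 s, in which the tool goes at most 50 mm and 8.59 degrees, less where a joint would pass 70% of its speed; a pose out of reach is approached as far as the arm can. A call is refused whole if a number of a shift passes 50 or a number of a turn 8.59, either way. A call with a gripper value outside its range is refused whole. The fingers move at their own pace and stop on an object; FORCE is the grip in N (left out, the last holds). Time passes only in rows, so rows that do not move let the fingers close, or fill a call up. It gives the time, the measured TCP pose, the force, the opening and the grip force at its end, in the units of the state.
- sensors.read_state(): the state, without advancing time (a new reading comes with each control period).
- viewer.read_camera(name): name is "scene" or "top"; returns the picture (420x560x3 uint8, red, green, blue); there is no depth.
- viewer.camera_params(name): a dict with "K" (3x3 intrinsics, pixels), "world_to_cam" (4x4, takes a point from world to camera coordinates). Camera axes: x right, y down, z forward; pixel columns grow to the right and rows downward; lengths in m; the calibration is good to about 2 mm. A picture is of the moment at which its call begins. camera_params takes no time and is no camera call.
- job.finish_job(): hands the job in; it is judged then, once.
The state is a dict: "time": time; "q": joint angles; "joint_vel": joint speeds; "joint_torque": joint torques, N m; "tool_pos": TCP position; "tcp_rot": TCP orientation; "wrist_force": force on the tool from outside, world axes, zero at the start; "torque": the same for the moment, N m; "width": opening from 0.0 (shut) to 1.0 (fully open); "grip_force": force on a finger pad.
Only numpy, scipy, OpenCV 4.12 (cv2) and the standard library are available. Lean on these libraries where they do the work, as an engineer would, in place of code of your own. Each camera call takes 0.05 s, during which the arm holds its last target. There are 200 camera calls.

TASK

Fit the grinding wheel with the square toothed hub to the grinder's spindle: match its slots to the spindle's teeth and slide it fully home on the flange, flat side down. Then prove it with the depth gauge: take the gauge from its wooden stand, lower its rod through the hub into the blind bore of the spindle until it bottoms out, press it firmly on the bottom (about 10 N) for a good second, and leave it standing there. Leave the spare wheel and the oil can where they are.

Things in the scene. Friction and masses are not known exactly. Their poses are not given: they have to be found in the camera images.
- wheel: The wheel to fit, about 0.7 kg: grey disc 140 mm across, 20 mm thick, lying flat, with a dark steel square hub 50 x 50 mm rising to 66 mm above the underside. Through the hub: a round bore of 30 mm with four slots 12 mm wide reaching 20.5 mm from the axis, towards the hub's four flat sides. Origin: centre of the underside; z up, x and y along slots (a quarter turn makes no difference).
- wheel_grip (a point): Point on the wheel's axis, 48 mm above its underside and 18 mm below the hub's top: take the hub here by two opposite flats, from above, fingertips staying above the disc's top face.
- spindle: Upright steel spindle in the middle of a round grey head 200 mm across, bolted to the bench. On its flange (84 mm across, top 42 mm above the bench) rises a stub 27 mm across with four teeth 9 mm wide, reaching 19 mm from the axis and 43 mm above the flange. Origin: on the axis at the flange's top; z up, x and y along teeth. Turns stiffly (0.15 N m) and stays put; its angle varies between starts.
- spindle_top (a point): Centre of the top of the stub, 55 mm above the flange (the top 12 mm is a plain nose without teeth, its last 5 mm tapered); mouth of the blind bore, 17 mm in diameter.
- bore_floor (a point): Centre of the floor of the blind bore in the stub: 6 mm above the flange's top, 49 mm below the bore's mouth. Rigid.
- gauge: Depth gauge, steel, 130 mm long, 0.2 kg, upright in its stand: a rod 14 mm in diameter, 64 mm long, with chamfered tip; above it a collar 50 mm across, 6 mm thick; then a dark round handle 24 mm across, 60 mm long. Origin: rod's tip, on the axis; z up. Bottomed with the wheel home, its collar is 4 mm clear of the hub; were the wheel not home, the collar would stop it short.
- gauge_grip (a point): Middle of the gauge's handle, on the axis, 105 mm above the rod's tip.
- stand: Fixed wooden block 70 x 70 x 75 mm that holds the gauge upright in a hole of 21 mm, the collar resting on its top. Origin: centre of the underside. It can stand left or right of the grinder head.
- spare: Spare wheel, to be left alone: like disc (140 x 20 mm), but with a round hub 58 mm in diameter, 50 mm high above the underside, with a plain round bore of 20 mm. Origin: centre of the underside. The two wheels swap places from start to start.
- oilcan: Plain steel oil can, 60 mm in diameter and 110 mm tall, loose, to be left alone, on the side of the grinder head away from the stand. Origin: centre of the underside.
Not all that is in view belongs to the job. What is shaped like the gauge but blue or turquoise is not meant.

How it is judged:
On the way, in this order (a step that is already met when the one before it is completed fails the run):
1. the wheel is fully home on the spindle's flange, its slots on the teeth (horizontal distance between wheel and spindle below 0.003 m and z of wheel in the frame of spindle between -0.003 and 0.003 m and angle between wheel's own z axis and vertical below 0.04 rad and (angle between the x axis of wheel and the x axis of spindle, either way round below 0.16 rad or angle between the x axis of wheel and the y axis of spindle, either way round below 0.16 rad)), for 0.2 s.
2. with the wheel home, the gauge's rod is on the floor of the blind bore and pressed there with more than 5 N for 0.6 s (all of step 1 and horizontal distance between gauge and bore_floor below 0.004 m and z of gauge in the frame of spindle between 0.003 and 0.009 m and angle between gauge's own z axis and vertical below 0.12 rad and contact force between gauge and spindle above 5 N), for 0.6 s.
At the end, for the whole second after the job is handed in: Wheel home: axis and underside within 3 mm of the spindle axis and flange, level to 0.04 rad, slots on teeth to 0.16 rad. Gauge in the bore: tip within 3 mm of the floor, 4 mm of the axis, upright to 0.12 rad. Both at rest. Spare wheel and oil can within 30 mm of their starts (all of step 1 and horizontal distance between gauge and bore_floor below 0.004 m and z of gauge in the frame of spindle between 0.003 and 0.009 m and angle between gauge's own z axis and vertical below 0.12 rad and linear speed of each of wheel, gauge below 0.01 m/s and distance of each of spare, oilcan from where it was at the start of the episode below 0.03 m); the robot touches nothing.
It fails at once if the spare wheel or the oil can is disturbed (moved by more than 40 mm) (distance of any of spare, oilcan from where it was at the start of the episode above 0.04 m).
It also fails if it takes over 72 s, if anything falls off the work surface, if the arm or the gripper's body presses on something with over 40 N, if the wrist force passes 120 N, or if a joint passes its speed limit or range.

## Working session

There is one attempt and no reset: what is moved stays moved. The work goes in short steps, Python scripts to look and compute and a shell command to move; the robot and the scene stay as the last step left them, time stands still between calls to the robot, and variables do not carry over. Pictures are saved under pics/ and viewed, at most 10 in all, crops included, and the job is handed in when it is done.

```bash
ls; mkdir -p pics; python3 - <<'E'
from workcell import sensors, viewer
import cv2,numpy as np
for n in("scene","top"):
    im=viewer.read_camera(n); cv2.imwrite(f"pics/{n}0.png",im[:,:,::-1])
    p=viewer.camera_params(n); W=np.array(p["world_to_cam"]); print(n,np.round(p["K"],1).tolist(),np.round(W,3).tolist(),np.round(-W[:3,:3].T@W[:3,3],3))
print(sensors.read_state())
E
```

```text
pics
scene [[440.2, 0.0, 271.9], [0.0, 440.2, 211.3], [0.0, 0.0, 1.0]] [[-0.874, 0.487, -0.012, 0.54], [0.283, 0.487, -0.826, -0.014], [-0.396, -0.725, -0.563, 1.287], [0.0, 0.0, 0.0, 1.0]] [0.986 0.678 0.72 ]
top [[487.9, 0.0, 277.1], [0.0, 487.9, 205.6], [0.0, 0.0, 1.0]] [[0.001, -1.0, 0.006, -0.11], [-0.982, -0.002, -0.187, 0.596], [0.187, -0.005, -0.982, 1.411], [0.0, 0.0, 0.0, 1.0]] [ 0.322 -0.101  1.498]
{'time': 0.1, 'q': array([ 1.17809677e+00,  2.64692456e-01,  1.60526958e+00, -5.06592017e-05,
        1.27370641e+00, -3.69274995e-02]), 'joint_vel': array([ 0.00029359,  0.00025637, -0.0012106 ,  0.000467  , -0.00023348,
       -0.00096766]), 'joint_torque': array([ 5.14052442e-05, -5.16710365e+01, -3.68586588e+01,  1.50485585e-04,
        6.39324731e-03, -5.81306182e-06]), 'tool_pos': array([0.23488714, 0.6320897 , 0.2300593 ]), 'tcp_rot': array([-0.55580959, -3.09163178,  0.00320152]), 'wrist_force': array([-0.79754788,  0.31342231,  0.82600185]), 'torque': array([-0.05262227, -0.01034541,  0.03798597]), 'grip_force': 0.0, 'width': 1.000859678065773}
```

View pics/scene0.png

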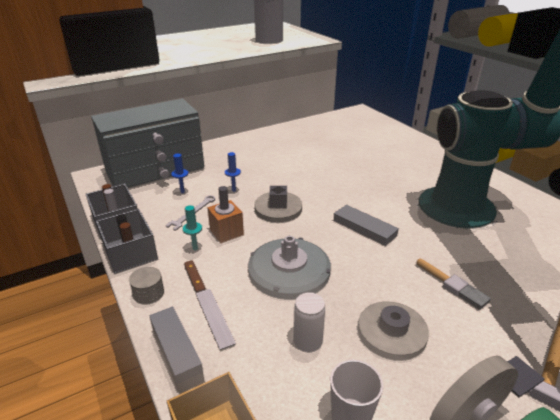

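View pics/top0.png

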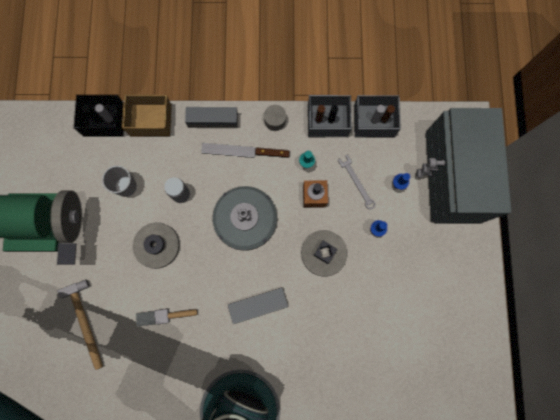

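The scene picture shows the square-hub wheel at (278,200), the spare at (393,325) and the spindle at (290,250). The gauge in its wooden stand is at (224,205) and the oil can at (309,322). In the top view they are at (324,252), (156,245), (244,216), (316,192) and (176,190).

Candidates in the top view:
- **Wheels:** (324,252) has a square hub, so it's the one to fit. (156,245) has a round hub, so it's the spare.
- **Gauges:** (316,192) is dark and sits in the wooden block, so it's the one meant. (307,159), (401,181) and (379,228) are turquoise or blue, so they aren't.

I'll confirm with an enlarged crop.

```bash
python3 - <<'E'
import cv2,numpy as np
t=cv2.imread("pics/top0.png")[165:285,205:355]; s=cv2.imread("pics/scene0.png")[150:300,195:345]
cv2.imwrite("pics/crop0.png",np.hstack([cv2.resize(t,(500,400),interpolation=cv2.INTER_CUBIC)[:, :], cv2.resize(s[:, :112],(300,400),interpolation=cv2.INTER_CUBIC)]))
E
```

```text
(no output)
```

View pics/crop0.png

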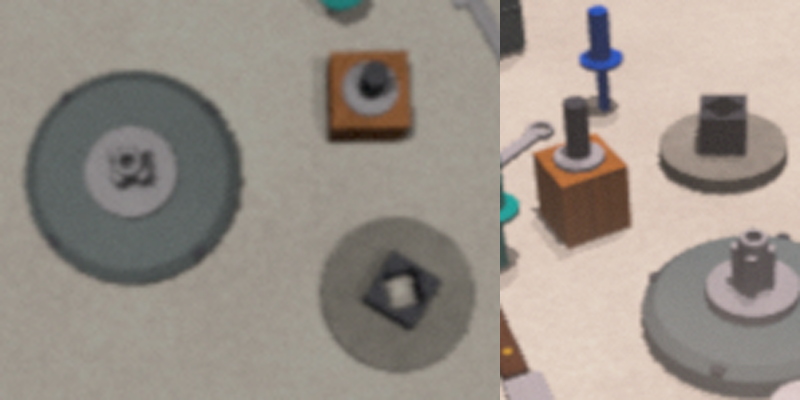

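The crop confirms the dark square hub with a four-slotted bore at top ≈(325,252), the four-toothed stub on its flange at ≈(244,216) and the dark gauge in the wooden stand at ≈(317,191).

```bash
cat > h.py <<'E'
import numpy as np,cv2
from workcell import viewer,sensors
P={n:viewer.camera_params(n) for n in("top","scene")}
def grab(n,k=1): return np.mean([viewer.read_camera(n).astype(float) for _ in range(k)],0)
def ray(n,uv,z):
    K=np.array(P[n]["K"]);W=np.array(P[n]["world_to_cam"]);R=W[:3,:3]
    uv=np.atleast_2d(uv).astype(float); d=np.c_[uv,np.ones(len(uv))]@np.linalg.inv(K).T@R
    c=-R.T@W[:3,3]; return (c+d*((z-c[2])/d[:,2:]))[:,:2]
def proj(n,X):
    K=np.array(P[n]["K"]);W=np.array(P[n]["world_to_cam"]);q=(np.atleast_2d(X)@W[:3,:3].T+W[:3,3])@K.T
    return (q[:,:2]/q[:,2:]).astype(np.float32)
def warp(n,im,xy,z,half=.05,N=300):
    "resample to a level plane z: col=x, row=y growing"
    g=np.linspace(-half,half,N);X,Y=np.meshgrid(g+xy[0],g+xy[1])
    m=proj(n,np.c_[X.ravel(),Y.ravel(),np.full(N*N,z)]).reshape(N,N,2)
    return cv2.remap(im.astype(np.float32),m[...,0],m[...,1],cv2.INTER_CUBIC)
E
python3 - <<'E'
from h import *
im=grab("top",4);np.save("t.npy",im)
sc=grab("scene",4);np.save("s.npy",sc)
def circ(mask,z,near,name,n="top"):
    cs,_=cv2.findContours(mask.astype(np.uint8),cv2.RETR_EXTERNAL,cv2.CHAIN_APPROX_NONE)
    cs=[c for c in cs if cv2.pointPolygonTest(c,near,False)>=0]
    c=max(cs,key=cv2.contourArea); w=ray(n,c[:,0,:],z)
    (x,y),r=cv2.minEnclosingCircle((w*1000).astype(np.float32)); A=np.c_[2*w,np.ones(len(w))];s=np.linalg.lstsq(A,(w**2).sum(1),rcond=None)[0]
    print(name,"fit",np.round(s[:2]*1000,1),"r",round(1000*np.sqrt(s[2]+s[:2]@s[:2]),1)); return w
for n,u,v in[("hub",331,245),("disc",310,245),("floor",290,240),("head",225,215),("flange",233,212),("collar",312,193),("handle",317,187),("wood",306,200)]:
    print(n,im[v,u].round())
g=im.mean(2); hsv=cv2.cvtColor(im.astype(np.uint8),cv2.COLOR_RGB2HSV)
w=circ(g<65,.066,(331,245),"hub") if g[245,331]<65 else None
if w is not None: r=cv2.minAreaRect((w*1000).astype(np.float32));print(r)
wood=(hsv[...,1]>110)&(hsv[...,0]<20); 
E
```

```text
hub [81. 78. 77.]
disc [108. 105.  96.]
floor [158. 151. 142.]
head [ 95.  99. 100.]
flange [138. 134. 136.]
collar [116. 113. 115.]
handle [63. 63. 66.]
wood [132.  85.  50.]
```

```bash
python3 - <<'E'
from h import *
im=np.load("t.npy");sc=np.load("s.npy")
def blob(uv,z,lo,hi,name,half,n="top",src=im,op=0):
    c0=ray(n,uv,z)[0];w=warp(n,src,c0,z,half).mean(2);s=2*half/299
    m=((w>lo)&(w<hi)).astype(np.uint8)
    if op: m=cv2.morphologyEx(m,cv2.MORPH_OPEN,np.ones((op,op)))
    cs,_=cv2.findContours(m,cv2.RETR_EXTERNAL,cv2.CHAIN_APPROX_NONE);c=max(cs,key=cv2.contourArea)
    f=lambda p:np.round((c0+(np.array(p)-149.5)*s)*1000,1)
    hull=cv2.convexHull(c);(x,y),r=cv2.minEnclosingCircle(hull);e=cv2.fitEllipse(hull);b=cv2.minAreaRect(hull)
    print(name,"enc",f((x,y)),round(r*s*1e3,1),"ell",f(e[0]),np.round(np.array(e[1])*s*500,1),"rect",f(b[0]),np.round(np.array(b[1])*s*1e3,1),round(b[2],1))
blob((325,252),.066,0,90,"hub",.05,op=5)
blob((325,252),.02,0,128,"disc",.09,op=7)
blob((244,216),.042,116,255,"flange",.048,op=5)
blob((244,216),.030,0,122,"head",.12,op=7)
blob((316,192),.081,95,255,"collar",.032,op=5)
blob((291,257),.042,125,255,"flangeS",.048,"scene",sc)
# teeth montage
o=[]
c=ray("top",(244,216),.042)[0];print(c)
for n,s in(("top",im),("scene",sc)):
  for z in(.042,.085,.097): o.append(cv2.resize(warp(n,s,c,z,.05),(260,260)))
o=np.vstack([np.hstack(o[:3]),np.hstack(o[3:])]);cv2.imwrite("pics/m1.png",np.clip(o*1.3,0,255)[:,:,::-1])
E
```

```text
hub enc [ 455.9 -248.2] 37.7 ell [ 456.2 -248. ] [35.3 36.5] rect [ 456.8 -246.4] [64.  58.7] 57.0
disc enc [ 457.4 -249.9] 72.4 ell [ 457.5 -250.1] [71.1 71.8] rect [ 457.5 -250.1] [141.9 142.2] 26.6
flange enc [567.1  -7.4] 41.8 ell [566.7  -7.6] [40.9 41.6] rect [566.6  -7.8] [81.4 82.4] 47.7
head enc [564.9 -10.6] 102.2 ell [563.5 -10.1] [100.1 101.2] rect [563.2  -9.6] [201.  199.9] 56.3
collar enc [ 636.8 -224.3] 28.2 ell [ 635.4 -223.6] [25.2 27.9] rect [ 632.5 -221.6] [55.6 44.2] 57.6
flangeS enc [563.4  -4.9] 67.9 ell [554.7 -14.8] [54.7 69.1] rect [563.4  -4.9] [96. 96.] 90.0
[ 0.56623894 -0.00864918][ WARN:0@0.667] global loadsave.cpp:1063 imwrite_ Unsupported depth image for selected encoder is fallbacked to CV_8U.
```

View pics/m1.png

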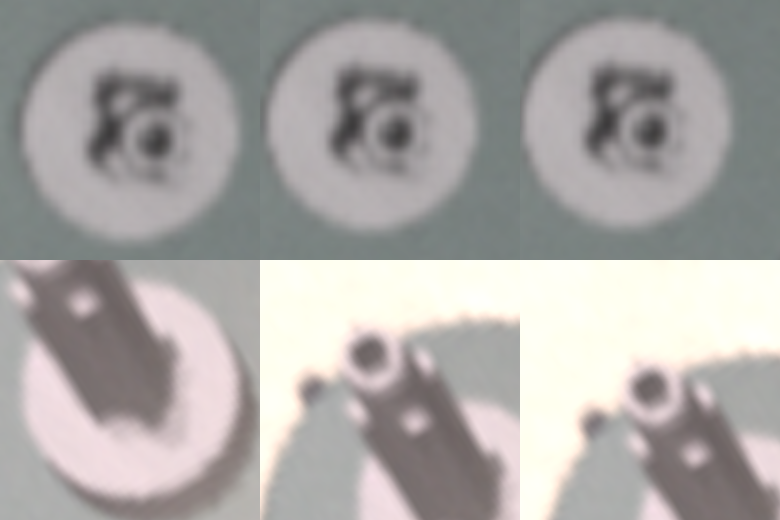

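In the scene view rectified at z=0.085 (bottom middle), three tooth tops show as bright patches at (358,410), (414,420) and (425,358). The bore mouth at z=0.097 (bottom right) is at (650,388), which puts the axis near (0.5665,-0.0085). Next I need the tooth angle and the hub angle.

```bash
python3 - <<'E' 2>/dev/null
from h import *
im=np.load("t.npy");sc=np.load("s.npy")
c=np.array([.5662,-.0086])
w=warp("scene",sc,c,.085,.05,600).mean(2);s=.1/599*1000
tile=w
T=[]
for x,y in((98,150),(154,160),(165,98)):
    X,Y=int(x*600/260),int(y*600/260);p=w[Y-28:Y+28,X-28:X+28];m=(p>p.min()+.6*(p.max()-p.min())).astype(np.uint8)
    q=cv2.moments(m);u=np.array([q["m10"]/q["m00"]+X-28,q["m01"]/q["m00"]+Y-28]);T.append(c*1000+(u-299.5)*s);print(T[-1].round(1),m.sum()*s*s)
d=T[2]-T[0];print("mid",(T[0]+T[2])/2,"half",np.hypot(*d)/2,"ang",np.degrees(np.arctan2(d[1],d[0]))+90)
e=T[1]-(T[0]+T[2])/2;print(np.degrees(np.arctan2(e[1],e[0])),np.hypot(*e))
# hub
c=np.array([.4578,-.2502]);o=[]
for n,a in(("top",im),("scene",sc)):
    w=warp(n,a,c,.066,.045,400)
    o.append(w);g=cv2.GaussianBlur(w.mean(2),(0,0),4)
    e=g.max()
    gx,gy=cv2.Sobel(g,5,1,0),cv2.Sobel(g,5,0,1);yy,xx=np.mgrid[:400,:400];m=np.hypot(xx-200,yy-200)<165
    z=((gx+1j*gy)**4/(np.hypot(gx,gy)**2+1e-6))[m].sum();print(n,"4fold",np.degrees(np.angle(z))/4)
cv2.imwrite("pics/m2.png",np.clip(np.hstack(o)*1.3,0,255)[:,:,::-1].astype(np.uint8))
E
```

```text
[552.5  -0.6] 54.73786304943408
[575.9   3.9] 35.953077053854365
[579.7 -21. ] 53.121368112129005
mid [566.08628222 -10.81354343] half 17.026044130811307 ang 53.10949892505383
56.26485357729067 17.636157743191884
top 4fold -40.39966
scene 4fold -30.72027
```

View pics/m2.png

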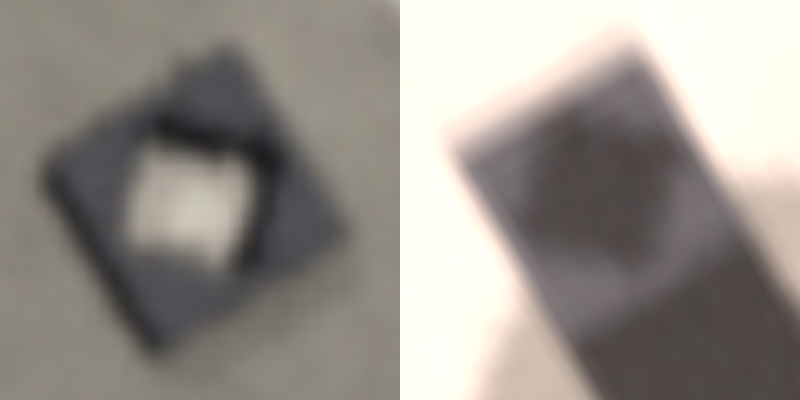

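Both views put the hub's edges at about 58°/-32° and its centre near (0.458,-0.251). The teeth are at about 54°. I'll go above the wheel.

```bash
cat > to.py <<'E'
# usage: to.py x y z yaw(deg, line of tool y): shift in present tool axes (mm), turn about tool axes (deg)
import sys,numpy as np
from workcell import sensors
from scipy.spatial.transform import Rotation as R
x,y,z,a=map(float,sys.argv[1:]);s=sensors.read_state();T=R.from_rotvec(s["tcp_rot"])
a=np.radians(a);G=R.from_matrix(np.c_[[-np.sin(a),np.cos(a),0],[np.cos(a),np.sin(a),0],[0,0,-1]])
Y=T.as_matrix()[:,1]
print("t",round(s["time"],2),"tcp",(s["tool_pos"]*1000).round(1),"yaw",np.degrees(np.arctan2(Y[1],Y[0])).round(2),"F",s["wrist_force"].round(1),"w",round(float(s["width"])*85.4,1),"g",round(s["grip_force"],1))
print("shift",T.inv().apply(np.array([x,y,z])-s["tool_pos"]*1000).round(1),"turn",np.degrees((T.inv()*G).as_rotvec()).round(2))
E
python3 -m inch '[-34.3,-27.8,0,0,0,0,85,-34.3,-27.8,0,0,0,0,85,-34.3,-27.8,0,0,0,0,85,-34.3,-27.8,0,0,0,0,85,-34.3,-27.8,0,0,0,0,85,-34.3,-27.8,0,0,0,0,85,-34.3,-27.8,0,0,0,0,85,-34.3,-27.8,0,0,0,0,85]' 40
python3 -m inch '[-34.3,-27.8,0,0,0,0,85,-34.3,-27.8,0,0,0,0,85,-34.3,-27.8,0,0,0,0,85,-34.3,-27.8,0,0,0,0,85,-34.3,-27.8,0,0,0,0,85,-34.3,-27.8,0,0,0,0,85,-4.5,-45,0,0,0,0,85,-4.5,-45,0,0,0,0,85]'
python3 -m inch '[-4.5,-45,0,0,0,0,85,-4.5,-45,0,0,0,0,85,-4.5,-45,0,0,0,0,85,-4.5,-45,0,0,0,0,85,-4.5,-45,0,0,0,0,85,-4.5,-45,0,0,0,0,85,0,0,0,0,0,5.8,85,0,0,0,0,0,5.8,85]'
python3 to.py 458.2 -251 140 58
```

```text
time: 1.3
tool_pos: [0.4156, 0.3271, 0.2317]
tcp_rot: [0.555, 3.091, 0.001]
wrist_force: [-0.0, -1.2, -0.1]
width: 0.991
grip_force: 0.0
time: 2.1
tool_pos: [0.5271, 0.0114, 0.2313]
tcp_rot: [0.556, 3.092, -0.0]
wrist_force: [0.5, 1.0, -0.6]
width: 0.999
grip_force: 0.0
time: 2.9
tool_pos: [0.4574, -0.2512, 0.2315]
tcp_rot: [0.877, 3.016, -0.0]
wrist_force: [0.3, 0.3, -0.2]
width: 0.994
grip_force: 0.0
t 2.9 tcp [ 457.4 -251.2  231.5] yaw 57.58 F [ 0.3  0.3 -0.2] w 84.9 g 0.0
shift [-0.6  0.6 91.5] turn [-0.    0.02 -0.42]
```

```bash

python3 -m inch '[0,0,28,0,0,0,85,0,0,28,0,0,0,85,0,0,28,0,0,0,85,0,0,28,0,0,0,85,0,0,28,0,0,0,85,0,0,28,0,0,0,85,0,0,28,0,0,0,85,0,0,4,0,0,-0.4,85]' >/dev/null
python3 to.py 458.2 -251 30 58
python3 -m inch '[0,0,0,0,0,0,45,0,0,0,0,0,0,45,0,0,0,0,0,0,45,0,0,0,0,0,0,45,0,0,0,0,0,0,45,0,0,0,0,0,0,45,0,0,0,0,0,0,45,0,0,0,0,0,0,45]' 25 |grep -v rot
python3 to.py 458.2 -251 30 58
```

```text
t 3.7 tcp [ 455.2 -247.7   28. ] yaw 58.43 F [-0.5  1.4 -0.6] w 84.9 g 0.0
shift [-4.3 -1.3 -2.1] turn [-0.   -0.39  0.43]
time: 4.5
tool_pos: [0.4595, -0.2507, 0.0334]
wrist_force: [-1.9, -2.0, 6.1]
width: 0.58
grip_force: 29.8
t 4.5 tcp [ 459.5 -250.7   33.4] yaw 58.43 F [-1.9 -2.   6.1] w 49.5 g 29.8
shift [ 1.  -0.9  3.4] turn [-0.04  0.23  0.43]
```

```bash

python3 -m inch '[0,0,0,0,0,0,85,0,0,0,0,0,0,85,0,0,0,0,0,0,85,0,0,0,0,0,0,85,0,0,0,0,0,0,85,0,0,0,0,0,8.5,85,0,0,0,0,0,8.5,85,0,0,0,0,0,8.5,85]' >/dev/null
python3 -m inch '[0,0,0,0,0,8.5,85,0,0,0,0,0,8.5,85,0,0,0,0,0,8.5,85,0,0,0,0,0,8.5,85,0,0,0,0,0,8.5,85,0,0,0,0,0,8.5,85,0,0,0,0,0,8.5,85,0,0,0,0,0,5,85]' >/dev/null
python3 to.py 458.2 -251 30 -31.6
python3 -m inch '[0,0,0,0,0,0,45,0,0,0,0,0,0,45,0,0,0,0,0,0,45,0,0,0,0,0,0,45,0,0,0,0,0,0,45,0,0,0,0,0,0,45,0,0,0,0,0,0,45,0,0,0,0,0,0,45]' 60 |grep -v rot
python3 to.py 458.2 -251 30 -31.6
```

```text
t 6.1 tcp [ 457.9 -249.3   31.1] yaw -31.87 F [-0.1  0.4 -0.6] w 85.1 g 0.0
shift [-1.3  1.1  1.1] turn [-0.02 -0.   -0.27]
time: 6.9
tool_pos: [0.458, -0.2494, 0.0314]
wrist_force: [-0.9, 0.7, 3.5]
width: 0.575
grip_force: 65.7
t 6.9 tcp [ 458.  -249.4   31.4] yaw -31.56 F [-0.9  0.7  3.5] w 49.1 g 65.7
shift [-1.3  1.   1.4] turn [-0.    0.    0.04]
```

Gripped at a 49 mm opening. I'll lift and carry it above the spindle.

```bash

python3 -m inch '[0,0,-4,0,0,0,45,0,0,-20,0,0,0,45,0,0,-24,0,0,0,45,0,0,-24,0,0,0,45,0,0,-24,0,0,0,45,0,0,-24,0,0,0,45,0,0,0,0,0,0,45,0,0,0,0,0,0,45]' 80 |grep -v rot
python3 -m inch '[20,-2.5,0,0,0,0,45,35,-4.5,0,0,0,0,45,35,-4.5,0,0,0,0,45,35,-4.5,0,0,0,0,45,35,-4.5,0,0,0,0,45,35,-4.5,0,0,0,0,45,35,-4.5,0,0,0,0,45,31.7,-4.3,0,0,0,0,45]' >/dev/null
python3 -m inch '[0,0,0,0,0,2.2,45,0,0,0,0,0,2.2,45,0,0,0,0,0,0,45,0,0,0,0,0,0,45,0,0,0,0,0,0,45,0,0,0,0,0,0,45,0,0,0,0,0,0,45,0,0,0,0,0,0,45]' >/dev/null
python3 to.py 566.3 -8.8 150 -36
python3 - <<'E'
from h import *
a=grab("top",2);b=grab("scene",2);np.save("t2.npy",a);np.save("s2.npy",b)
cv2.imwrite("pics/p3.png",np.hstack([cv2.resize(a[120:320,150:350],(400,400)),cv2.resize(b[130:330,180:380],(400,400))])[:,:,::-1].astype(np.uint8))
E
```

```text
time: 7.7
tool_pos: [0.4574, -0.2491, 0.1501]
wrist_force: [-0.3, 0.0, -7.3]
width: 0.576
grip_force: 85.4
t 9.3 tcp [566.3  -8.9 151.4] yaw -36.0 F [-0.5 -0.  -5.6] w 49.1 g 85.1
shift [ 0.1 -0.1  1.4] turn [ 0.01 -0.01 -0.  ]
```

View pics/p3.png

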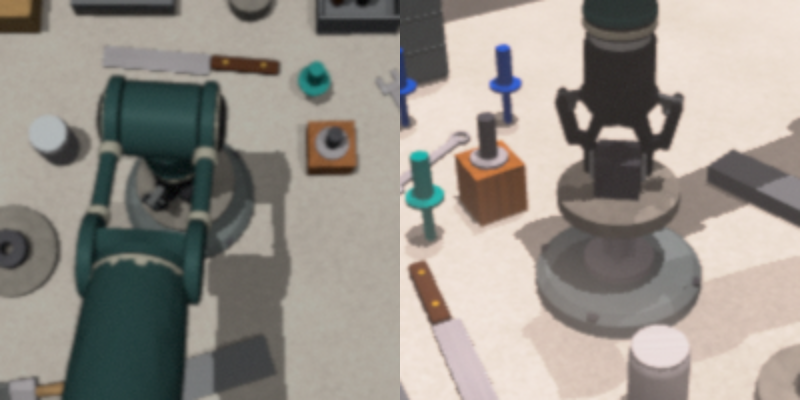

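The wheel hangs level above the spindle in both views, and in the scene crop its disc is at ≈(617,195) over the flange. I'll check it against the spindle axis in the scene view, since the wheel's rim position is known from the TCP.

```bash
cat > rim.py <<'E'
from h import *
from scipy.optimize import least_squares
def edges(n,im,c,z,r,angs,sgn,win=7):
    "subpixel radial edge points near radius r (mm) on plane z; keep the strongest step of sign sgn"
    g=cv2.GaussianBlur(im.astype(np.float32),(0,0),.8).mean(2);out=[]
    rr=np.arange(r-win,r+win,.25)
    for a in np.radians(angs):
        p=proj(n,np.c_[(c[0]+rr*np.cos(a))/1e3,(c[1]+rr*np.sin(a))/1e3,np.full(len(rr),z/1e3)])
        v=cv2.remap(g,p[None,:,0],p[None,:,1],cv2.INTER_CUBIC)[0];d=sgn*np.gradient(v);k=d[2:-2].argmax()+2
        if d[k]>.8: out.append([c[0]+rr[k]*np.cos(a),c[1]+rr[k]*np.sin(a)])
    return np.array(out)
def circ(p,r,c):
    f=least_squares(lambda q:np.hypot(*(p-q).T)-r,c,loss="soft_l1",f_scale=.7);return f.x.round(1),len(p),round(float(np.median(np.abs(f.fun))),2)
E
python3 - <<'E'
from rim import *
t,s,s2=np.load("t.npy"),np.load("s.npy"),np.load("s2.npy")
c=[566.3,-8.8]
th=np.degrees(np.arctan2(.678+.009,.986-.566));A=np.arange(th-75,th+76,3);full=np.arange(0,360,3)
for sg in(1,-1):
    print(sg,"wheel bottom scene",circ(edges("scene",s2,c,120,70,A,sg),70,c))
    print(sg,"wheel top far scene",circ(edges("scene",s2,c,140,70,A+180,sg),70,c))
print("flange scene",circ(edges("scene",s,c,42,42,A,-1),42,c),"top",circ(edges("top",t,c,42,42,full,-1),42,c))
print("bore mouth scene",circ(edges("scene",s,c,97,8.5,full,1,5),8.5,c),"top",circ(edges("top",t,c,97,8.5,full,1,5),8.5,c))
E
```

```text
1 wheel bottom scene (array([566.1, -12. ]), 28, 0.62)
1 wheel top far scene (array([568.8,  -9.1]), 31, 0.78)
-1 wheel bottom scene (array([614.6,  42.1]), 2, 0.0)
-1 wheel top far scene (array([563.8,  -8.8]), 3, 0.58)
flange scene (array([566.1,  -9.7]), 51, 0.64) top (array([567.1,  -7.7]), 120, 0.9)
bore mouth scene (array([566.5, -11. ]), 120, 1.63) top (array([568.4,  -4.3]), 120, 1.36)
```

```bash

python3 -m inch '[0.4,-0.3,5,0,0,0,45,0,0,6,0,0,0,45,0,0,6,0,0,0,45,0,0,3,0,0,0,45,0,0,2,0,0,0,45,0,0,2,0,0,0,45,0,0,1,0,0,0,45,0,0,0,0,0,0,45]' >/dev/null
python3 to.py 566.3 -8.4 117 -36
python3 -m inch '[0,0,2,0,0,0,45,0,0,2,0,0,0,45,0,0,1.5,0,0,0,45,0,0,1.5,0,0,0,45,0,0,1,0,0,0,45,0,0,0,0,0,0,45,0,0,0,0,0,0,45,0,0,0,0,0,0,45]' >/dev/null
python3 to.py 566.3 -8.4 117 -36
```

```text
t 10.3 tcp [566.3  -8.2 126.3] yaw -35.99 F [ 0.7  0.  -7. ] w 49.0 g 85.1
shift [-0.1  0.1  9.3] turn [-0.    0.    0.01]
t 11.1 tcp [566.3  -8.2 118.3] yaw -35.99 F [ 0.4  0.3 -5.9] w 48.9 g 85.1
shift [-0.1  0.1  1.3] turn [ 0.   -0.    0.01]
```

The wheel is over the nose with no contact force. Next it goes onto the teeth.

```bash

python3 -m inch '[0,0,1,0,0,0,45,0,0,1,0,0,0,45,0,0,1,0,0,0,45,0,0,1,0,0,0,45,0,0,1,0,0,0,45,0,0,1,0,0,0,45,0,0,0,0,0,0,45,0,0,0,0,0,0,45]' >/dev/null
python3 to.py 566.3 -8.4 72 -36
```

```text
t 11.9 tcp [566.1  -8.2 112.1] yaw -35.98 F [-0.7  0.4 -6.6] w 49.0 g 85.0
shift [-0.1  0.2 40.1] turn [-0.02  0.01  0.02]
```

```bash

python3 -m inch '[0,0,2,0,0,0,45,0,0,4,0,0,0,45,0,0,5,0,0,0,45,0,0,5,0,0,0,45,0,0,5,0,0,0,45,0,0,5,0,0,0,45,0,0,4,0,0,0,45,0,0,2,0,0,0,45]' >/dev/null
python3 to.py 566.3 -8.4 72 -36
python3 -m inch '[0,0,2,0,0,0,45,0,0,1,0,0,0,45,0,0,1,0,0,0,45,0,0,1,0,0,0,45,0,0,1,0,0,0,45,0,0,1,0,0,0,45,0,0,0,0,0,0,45,0,0,0,0,0,0,45]' >/dev/null
python3 to.py 566.3 -8.4 72 -36
```

```text
t 12.7 tcp [566.1  -8.2  79.7] yaw -35.99 F [-1.5  1.6 -5.6] w 48.9 g 85.2
shift [-0.   0.3  7.7] turn [-0.03  0.01  0.01]
t 13.5 tcp [566.2  -8.2  73.5] yaw -35.99 F [-4.1  1.8 -1.2] w 49.2 g 85.5
shift [-0.1  0.2  1.5] turn [-0.01  0.    0.01]
```

Now at the expected home height. A slight push, then release, then back up.

```bash

python3 -m inch '[0,0,0.5,0,0,0,45,0,0,0.5,0,0,0,45,0,0,0.5,0,0,0,45,0,0,0,0,0,0,45,0,0,0,0,0,0,45,0,0,0,0,0,0,45,0,0,0,0,0,0,45,0,0,0,0,0,0,45]' >/dev/null
python3 to.py 566.3 -8.4 72 -36
python3 -m inch '[0,0,0,0,0,0,85,0,0,0,0,0,0,85,0,0,0,0,0,0,85,0,0,0,0,0,0,85,0,0,0,0,0,0,85,0,0,-10,0,0,0,85,0,0,-25,0,0,0,85,0,0,-30,0,0,0,85]' >/dev/null
python3 -m inch '[0,0,-30,0,0,0,85,0,0,-30,0,0,0,85,0,0,-20,0,0,0,85,0,0,0,0,0,0,85,0,0,0,0,0,0,85,0,0,0,0,0,0,85,0,0,0,0,0,0,85,0,0,0,0,0,0,85]' >/dev/null
python3 to.py 633.5 -222 230 -36
python3 - <<'E'
from h import *
b=grab("scene",2);a=grab("top",2);np.save("s3.npy",b);np.save("t3.npy",a)
w=warp("scene",b,(.566,-.009),.108,.07,400);w2=warp("scene",b,(.632,-.222),.081,.05,400)
cv2.imwrite("pics/p4.png",np.hstack([cv2.resize(b[180:310,230:360],(400,400)),w2])[:,:,::-1].clip(0,255).astype(np.uint8))
from rim import *
for n,im in(("scene",np.load("s.npy")),("top",np.load("t.npy"))):
    cc=[633,-222];A=np.arange(0,360,4)
    print(n,"collar",circ(edges(n,im,cc,81,25,A,-1,5),25,cc))
    hsv=cv2.cvtColor(im.astype(np.uint8),cv2.COLOR_RGB2HSV)
    g=im.mean(2);
E
```

```text
t 14.3 tcp [566.2  -8.2  73.5] yaw -35.99 F [-8.3  1.8  7.5] w 49.1 g 86.9
shift [-0.1  0.2  1.5] turn [-0.02  0.01  0.01]
t 15.9 tcp [565.5  -8.2 215.3] yaw -35.99 F [-0.5  0.5 -0.7] w 85.2 g 0.0
shift [-133.   180.6  -14.9] turn [-0.12  0.08  0.01]
scene collar (array([ 635.8, -224.9]), 66, 0.91)
top collar (array([ 636.4, -223.8]), 62, 0.89)
```

View pics/p4.png

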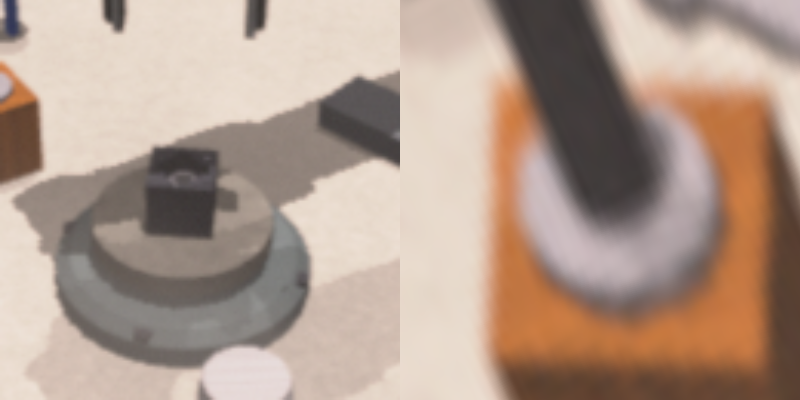

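The scene crop shows the wheel flat on the flange, with its hub at (182,190) and the stub's nose inside. It didn't move under about 9 N, so it's home. The gauge collar is at about (0.6357,-0.2238). I'll go there and squeeze the handle from two directions to centre it.

```bash

python3 -m inch '[-16.6,22.9,0,0,0,0,85,-16.6,22.9,0,0,0,0,85,-16.6,22.9,0,0,0,0,85,-16.6,22.9,0,0,0,0,85,-16.6,22.9,0,0,0,0,85,-16.6,22.9,0,0,0,0,85,-16.6,22.9,0,0,0,0,85,-16.6,22.9,0,0,0,0,85]' 25 >/dev/null
python3 -m inch '[0,0,0,0,0,0,85,0,0,0,0,0,0,85,0,0,18,0,0,0,85,0,0,18,0,0,0,85,0,0,20,0,0,0,85,0,0,20,0,0,0,85,0,0,20,0,0,0,85,0,0,16,0,0,0,85]' >/dev/null
python3 to.py 635.7 -223.8 103 -36
python3 -m inch '[0,0,0,0,0,0,20,0,0,0,0,0,0,20,0,0,0,0,0,0,20,0,0,0,0,0,0,20,0,0,0,0,0,0,20,0,0,0,0,0,0,20,0,0,0,0,0,0,20,0,0,0,0,0,0,20]' 20 |grep -v rot
python3 to.py 635.7 -223.8 103 -36
```

```text
t 17.7 tcp [ 635.8 -221.7  103.4] yaw -35.92 F [-0.2  0.1 -0.8] w 84.7 g 0.0
shift [-1.7  1.2  0.4] turn [-0.09  0.    0.08]
time: 18.5
tool_pos: [0.6373, -0.2236, 0.1064]
wrist_force: [-1.9, 1.7, 5.5]
width: 0.272
grip_force: 21.9
t 18.5 tcp [ 637.3 -223.6  106.4] yaw -35.99 F [-1.9  1.7  5.5] w 23.3 g 21.9
shift [-1.2 -1.2  3.4] turn [ 0.12 -0.04  0.01]
```

```bash

python3 -m inch '[0,0,0,0,0,0,60,0,0,0,0,0,0,60,0,0,0,0,0,0,60,0,0,0,0,0,-8.5,60,0,0,0,0,0,-8.5,60,0,0,0,0,0,-8.5,60,0,0,0,0,0,-8.5,60,0,0,0,0,0,-8.5,60]' >/dev/null
python3 -m inch '[0,0,0,0,0,-8.5,60,0,0,0,0,0,-8.5,60,0,0,0,0,0,-8.5,60,0,0,0,0,0,-8.5,60,0,0,0,0,0,-8.5,60,0,0,0,0,0,-5,60,0,0,0,0,0,0,60,0,0,0,0,0,0,60]' >/dev/null
python3 to.py 635.7 -223.8 103 54
python3 -m inch '[0,0,0,0,0,0,18,0,0,0,0,0,0,18,0,0,0,0,0,0,18,0,0,0,0,0,0,18,0,0,0,0,0,0,18,0,0,0,0,0,0,18,0,0,0,0,0,0,18,0,0,0,0,0,0,18]' 60 |grep -v rot
python3 to.py 635.7 -223.8 103 54
```

```text
t 20.1 tcp [ 636.3 -223.3  104.4] yaw 53.89 F [0.2 0.2 0.3] w 59.9 g 0.0
shift [ 0.2 -0.8  1.4] turn [-0.01 -0.03 -0.11]
time: 20.9
tool_pos: [0.6365, -0.2234, 0.1049]
wrist_force: [0.2, -1.0, 0.7]
width: 0.264
grip_force: 58.7
t 20.9 tcp [ 636.5 -223.4  104.9] yaw 54.01 F [ 0.2 -1.   0.7] w 22.5 g 58.7
shift [ 0.4 -0.8  1.9] turn [-0.01  0.01  0.01]
```

```bash

python3 -m inch '[0,0,-5,0,0,0,18,0,0,-15,0,0,0,18,0,0,-20,0,0,0,18,0,0,-20,0,0,0,18,0,0,-20,0,0,0,18,0,0,-20,0,0,0,18,0,0,-20,0,0,0,18,0,0,-10,0,0,0,18]' >/dev/null
python3 -m inch '[14,10,0,0,0,0,18,25,18,0,0,0,0,18,26,19,0,0,0,0,18,26,19,0,0,0,0,18,26,19,0,0,0,0,18,26,19,0,0,0,0,18,25,18,0,0,0,0,18,15.4,10.6,0,0,0,0,18]' >/dev/null
python3 -m inch '[0,0,0,0,0,0,18,0,0,0,0,0,0,18,0,0,0,0,0,0,18,0,0,0,0,0,0,18,0,0,0,0,0,0,18,0,0,0,0,0,0,18,0,0,0,0,0,0,18,0,0,0,0,0,0,18]' >/dev/null
python3 to.py 566.1 -8.3 205 54
python3 - <<'E'
from h import *
b=grab("scene",3);a=grab("top",1);np.save("s4.npy",b)
x=cv2.resize(b[150:300,230:330],(400,600),interpolation=cv2.INTER_CUBIC)
print(proj("scene",[[.5662,-.0083,.141],[.5662,-.0083,.205],[.5662,-.0083,.108]]))
cv2.imwrite("pics/p5.png",x[:,:,::-1].clip(0,255).astype(np.uint8))
E
```

```text
t 23.3 tcp [566.1  -8.5 234.8] yaw 53.99 F [-0.5  0.3 -1.6] w 22.7 g 58.9
shift [ 0.1  0.2 29.8] turn [-0.    0.   -0.01]
[[289.69907 222.73917]
 [290.00418 198.75665]
 [289.55023 234.4354 ]]
```

View pics/p5.png

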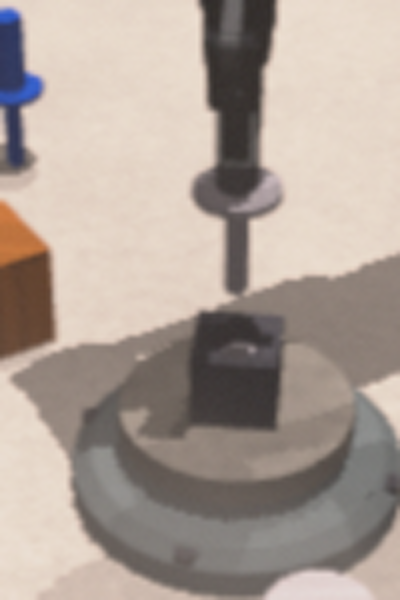

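The gauge hangs upright, with its rod tip at crop (236,290) straight above the hub at (238,350). Lowering it now.

```bash

python3 -m inch '[0.2,0,6,0,0,0,18,0,0,10,0,0,0,18,0,0,10,0,0,0,18,0,0,6,0,0,0,18,0,0,4,0,0,0,18,0,0,2,0,0,0,18,0,0,0,0,0,0,18,0,0,0,0,0,0,18]' >/dev/null
python3 to.py 566.1 -8.3 188 54
python3 -m inch '[0,0,1,0,0,0,18,0,0,1,0,0,0,18,0,0,1,0,0,0,18,0,0,1,0,0,0,18,0,0,1,0,0,0,18,0,0,1,0,0,0,18,0,0,1,0,0,0,18,0,0,1,0,0,0,18]' >/dev/null
python3 to.py 566.1 -8.3 142 54
```

```text
t 24.3 tcp [566.2  -8.2 197.2] yaw 54.01 F [ 0.5  0.1 -1.9] w 22.5 g 58.9
shift [-0.  -0.1  9.2] turn [0.02 0.03 0.01]
t 25.1 tcp [565.8  -8.2 188.7] yaw 54.01 F [-0.1  0.1 -2.4] w 22.8 g 58.9
shift [-0.3  0.  46.7] turn [-0.   -0.    0.01]
```

```bash

python3 -m inch '[0,0,1.5,0,0,0,18,0,0,1.5,0,0,0,18,0,0,1.5,0,0,0,18,0,0,1.5,0,0,0,18,0,0,1,0,0,0,18,0,0,1,0,0,0,18,0,0,0,0,0,0,18,0,0,0,0,0,0,18]' >/dev/null
python3 to.py 566.1 -8.3 142 54
```

```text
t 25.9 tcp [565.6  -7.9 180.4] yaw 54.01 F [-1.   3.9 -1.6] w 22.4 g 58.9
shift [-0.7 -0.1 38.4] turn [ 0.   -0.05  0.01]
```

It's inside the bore with a slight side force towards +y. I'll nudge that way and continue.

```bash

python3 -m inch '[0.6,0.3,0,0,0,0,18,0,0,3,0,0,0,18,0,0,4,0,0,0,18,0,0,4,0,0,0,18,0,0,4,0,0,0,18,0,0,4,0,0,0,18,0,0,2,0,0,0,18,0,0,0,0,0,0,18]' >/dev/null
python3 to.py 566.1 -8.3 142 54
```

```text
t 26.7 tcp [565.3  -7.6 159.1] yaw 54.01 F [ 0.1  2.6 -3.3] w 22.3 g 58.9
shift [-1.1 -0.1 17.1] turn [-0.02 -0.03  0.01]
```

```bash

python3 -m inch '[0.2,0.3,2,0,0,0,18,0,0,3,0,0,0,18,0,0,3,0,0,0,18,0,0,3,0,0,0,18,0,0,2,0,0,0,18,0,0,1,0,0,0,18,0,0,0,0,0,0,18,0,0,0,0,0,0,18]' >/dev/null
python3 to.py 566.1 -8.3 142 54
python3 -m inch '[0,0,1,0,0,0,18,0,0,1,0,0,0,18,0,0,0.5,0,0,0,18,0,0,0.5,0,0,0,18,0,0,0.5,0,0,0,18,0,0,0,0,0,0,18,0,0,0,0,0,0,18,0,0,0,0,0,0,18]' >/dev/null
python3 to.py 566.1 -8.3 142 54
```

```text
t 27.5 tcp [565.4  -7.3 145.4] yaw 54.02 F [-0.9  0.8 -2.7] w 22.4 g 58.9
shift [-1.2 -0.4  3.4] turn [-0.02 -0.02  0.02]
t 28.3 tcp [565.5  -7.3 142.2] yaw 54.01 F [-2.3  0.5  0. ] w 23.1 g 59.1
shift [-1.1 -0.5  0.2] turn [-0.01 -0.01  0.01]
```

It touches bottom at the expected height. Now to press.

```bash

python3 -m inch '[0,0,0.5,0,0,0,18,0,0,0.5,0,0,0,18,0,0,0.5,0,0,0,18,0,0,0.2,0,0,0,18,0,0,0,0,0,0,18,0,0,0,0,0,0,18,0,0,0,0,0,0,18,0,0,0,0,0,0,18]' >/dev/null
python3 to.py 566.1 -8.3 142 54
```

```text
t 29.1 tcp [565.8  -7.3 141.6] yaw 54.02 F [-4.7  0.7  6. ] w 22.8 g 59.9
shift [-0.9 -0.6 -0.4] turn [0.01 0.03 0.02]
```

```bash

python3 -m inch '[0,0,0.5,0,0,0,18,0,0,0,0,0,0,18,0,0,0,0,0,0,18,0,0,0,0,0,0,18,0,0,0,0,0,0,18,0,0,0,0,0,0,18,0,0,0,0,0,0,18,0,0,0,0,0,0,18]' |grep force
python3 -m inch '[0,0,0,0,0,0,18,0,0,0,0,0,0,18,0,0,0,0,0,0,18,0,0,0,0,0,0,18,0,0,0,0,0,0,18,0,0,0,0,0,0,18,0,0,0,0,0,0,18,0,0,0,0,0,0,18]' |grep force
python3 to.py 566.1 -8.3 142 54
```

```text
wrist_force: [-5.8, 0.0, 8.1]
grip_force: 60.2
wrist_force: [-5.4, 0.5, 6.9]
grip_force: 60.2
t 30.7 tcp [565.9  -7.3 141.6] yaw 54.02 F [-5.4  0.5  6.9] w 22.8 g 60.2
shift [-0.8 -0.7 -0.4] turn [0.02 0.05 0.02]
```

Pressed at about 10 N for 1.6 s. Now ease off, release, retreat and check.

```bash

python3 -m inch '[0.3,-0.2,-1,0,0,0,18,0,0,-0.8,0,0,0,18,0,0,0,0,0,0,30,0,0,0,0,0,0,60,0,0,0,0,0,0,85,0,0,0,0,0,0,85,0,0,0,0,0,0,85,0,0,-5,0,0,0,85]' >/dev/null
python3 -m inch '[0,0,-15,0,0,0,85,0,0,-25,0,0,0,85,0,0,-25,0,0,0,85,0,0,-25,0,0,0,85,0,0,-20,0,0,0,85,0,0,0,0,0,0,85,0,0,0,0,0,0,85,0,0,0,0,0,0,85]' |grep force
python3 to.py 566.1 -8.3 142 54
python3 - <<'E'
from h import *
b=grab("scene",3)
cv2.imwrite("pics/p6.png",cv2.resize(b[160:300,190:390],(800,560),interpolation=cv2.INTER_CUBIC)[:,:,::-1].clip(0,255).astype(np.uint8))
E
```

```text
wrist_force: [0.0, 0.4, -0.3]
grip_force: 0.0
t 32.3 tcp [564.4  -7.1 255.7] yaw 54.02 F [ 0.   0.4 -0.3] w 85.1 g 0.0
shift [ -2.2   0.2 113.7] turn [-0.06 -0.09  0.02]
```

View pics/p6.png

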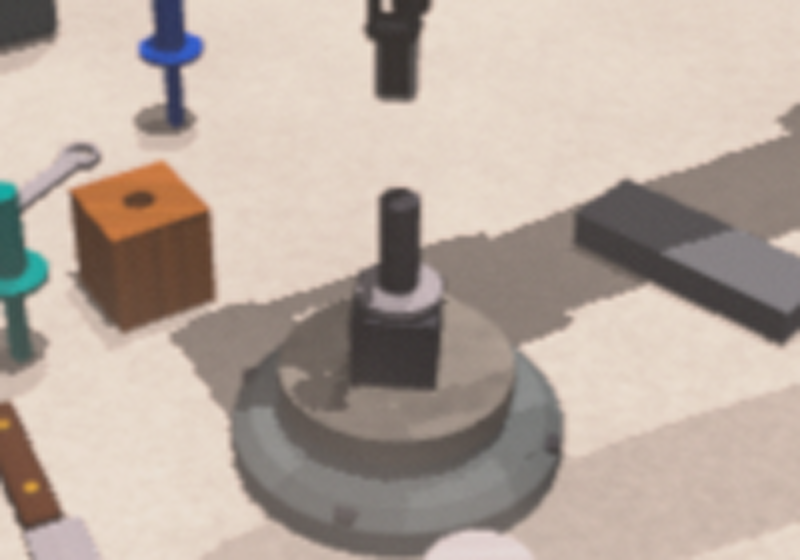

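The gauge stands upright in the hub at (399,240), with its collar at (398,288) just above the hub top. The wheel is flat on the flange and the gripper is clear.

```bash
python3 -c "
from workcell import job
print(job.finish_job())"
```

```text
the job is handed in; nothing more can be done
None
```

The job is handed in, with no verdict returned: the wheel is home on the flange with its slots on the teeth, the gauge was pressed on the bore floor at about 10 N for 1.6 s and left standing there, and the arm never went near the spare wheel or the oil can.

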